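Pack the chanter fittings into their caddy

TASK

Pack the fittings into the wooden caddy, each standing upright on the floor of its own place: the bored black chanter sole flat over the post, the big cork stopper inside the wide round rim, the small cork stopper inside the narrow round rim, and the blackwood reed seat inside the square rim. Leave the look-alikes, the black disc without a hole and the square cork block, standing where they are on the bench.

Things in the scene. Friction and masses are not known exactly. Their poses are not given: they have to be found in the camera images.
- sole_mid (a point): Chanter sole: black plastic ring lying flat, 56 mm outside diameter, 28 mm hole right through, 18 mm high, about 35 g. Stands loose on the bench. This point is its centre, half-way up; z is its upright axis.
- big_stopper_mid (a point): Big cork stopper: round, 37 mm diameter at the foot, 34 mm at the top, 38 mm high, about 15 g. Stands loose on the bench. This point is its centre, half-way up; z is its upright axis.
- small_stopper_mid (a point): Small cork stopper: round, 22 mm diameter at the foot, 20 mm at the top, 36 mm high, about 12 g. Stands loose on the bench. This point is its centre, half-way up; z is its upright axis.
- reed_seat_mid (a point): Reed seat: turned dark blackwood piece, a 28 mm diameter foot flange 10 mm high with a 20 mm diameter stem above it, 44 mm high in all, about 30 g. Stands loose on the bench. This point is its centre, half-way up; z is its upright axis.
- sole_blank_mid (a point): Look-alike, stays: unbored sole blank, a solid black plastic disc without a hole, 56 mm diameter, 18 mm high. Stands loose on the bench. This point is its centre, half-way up; z is its upright axis.
- cork_block_mid (a point): Look-alike, stays: square cork sanding block, 36 x 36 mm seen from above, 38 mm high. Stands loose on the bench. This point is its centre, half-way up; z is its upright axis.
- post_insert: Place for the chanter sole: upright post at its centre, 12 mm diameter, 30 mm above the floor, no walls. Fixed 90 x 90 mm wooden insert; origin: centre of its underside (6 mm above the bench), z up, x and y along its sides; its flat floor is 6 mm above the origin. One of four, in any arrangement, two by two, 96 mm between centres, in a 206 mm square caddy (rim 15 mm above the bench).
- wide_insert: Place for the big stopper: wider round rim about its centre, 60 mm inside, 5 mm thick, 8 mm above the floor. Fixed 90 x 90 mm wooden insert; origin: centre of its underside (6 mm above the bench), z up, x and y along its sides; its flat floor is 6 mm above the origin. One of four, in any arrangement, two by two, 96 mm between centres, in a 206 mm square caddy (rim 15 mm above the bench).
- narrow_insert: Place for the small stopper: narrower round rim about its centre, 42 mm inside, 5 mm thick, 8 mm above the floor. Fixed 90 x 90 mm wooden insert; origin: centre of its underside (6 mm above the bench), z up, x and y along its sides; its flat floor is 6 mm above the origin. One of four, in any arrangement, two by two, 96 mm between centres, in a 206 mm square caddy (rim 15 mm above the bench).
- square_insert: Place for the reed seat: square rim about its centre, 48 x 48 mm inside, 5 mm thick, 8 mm above the floor. Fixed 90 x 90 mm wooden insert; origin: centre of its underside (6 mm above the bench), z up, x and y along its sides; its flat floor is 6 mm above the origin. One of four, in any arrangement, two by two, 96 mm between centres, in a 206 mm square caddy (rim 15 mm above the bench).
Things that resemble listed ones, but are neither listed nor needed, are in the scene too. Leave any purple look-alike of the part that bears small_stopper_mid alone.

How it is judged:
At the end, for the whole second after the job is handed in: Each rests upright (0.15 rad) and still on its insert's floor (height within 4 mm): sole round the post (12 mm off centre at most), big stopper in the wide rim (14.5), small one in the narrow rim (13.5), reed seat in the square rim (16.5). Blank and cork block stand within 30 mm of their start (horizontal distance between sole_mid and post_insert below 0.012 m and z of sole_mid in the frame of post_insert between 0.011 and 0.019 m and angle between each of sole_mid, big_stopper_mid, small_stopper_mid, reed_seat_mid's own z axis and vertical below 0.15 rad and linear speed of each of sole, big_stopper, small_stopper, reed_seat below 0.02 m/s and horizontal distance between big_stopper_mid and wide_insert below 0.0145 m and z of big_stopper_mid in the frame of wide_insert between 0.021 and 0.029 m and horizontal distance between small_stopper_mid and narrow_insert below 0.0135 m and z of small_stopper_mid in the frame of narrow_insert between 0.02 and 0.028 m and horizontal distance between reed_seat_mid and square_insert below 0.0165 m and z of reed_seat_mid in the frame of square_insert between 0.024 and 0.032 m and distance of each of sole_blank_mid, cork_block_mid from where it was at the start of the episode below 0.03 m and angle between each of sole_blank_mid, cork_block_mid's own z axis and vertical below 0.3 rad); the robot touches nothing.
It fails at once if the sole blank is moved more than 30 mm or tipped over (distance of sole_blank_mid from where it was at the start of the episode above 0.03 m or angle between sole_blank_mid's own z axis and vertical above 0.3 rad).
It fails at once if the cork block is moved more than 30 mm or tipped over (distance of cork_block_mid from where it was at the start of the episode above 0.03 m or angle between cork_block_mid's own z axis and vertical above 0.3 rad).
It also fails if it takes over 107 s, if anything falls off the work surface, if the arm or the gripper's body presses on something with over 40 N, if the wrist force passes 120 N, or if a joint passes its speed limit or range.

ROBOT

A 7-joint arm with a two-finger parallel gripper is mounted at the origin on the work surface. World frame = base frame: x ahead of the robot, y to its left, z up, the work surface at z = 0. Lengths are in m, angles in rad, forces in N, time in s.
With the tool pointing down it reaches from about 0.425 to 0.925 m from the base axis. Payload 6.8 kg.
Tool frame: the origin (TCP) lies at the very end of the fingers, on their centre line; the grasp point (between the pads) lies 19 mm behind it; z points along the fingers, y is the line along which they close (so a half turn about z gives the same grasp; the last joint's range is limited). The gripper opens to 85 mm and grips with 20 to 120 N. Pads are 22 mm wide; open, the fingers measure 114 mm over their backs; the gripper's body (76 mm by 85 mm) begins 54 mm behind the grasp point. The pads swing forward as they close: fully open they stand 13 mm farther back than shut.
Start: joints at [-1.255, 0.477, 0.022, 1.555, -0.011, 1.109, -0.083], TCP at [0.278, 0.615, 0.231] pointing down, gripper open.
Joint ranges: [-2.96, 2.96], [-0.34, 2.1], [-1.41, 1.46], [0.24, 2.44], [-1.37, 4.51], [0.17, 1.92], [-2.96, 2.96]. Speed limits (rad/s): [2.39, 2.39, 3.14, 3.14, 3.14, 3.14, 3.14].

INTERFACE

Orientations are given as a rotation vector (axis times angle).
In Python, from bench import monitor, optics, r gives the robot as it stands.
- The arm moves only by the shell command python3 -m crank 'ROWS' [OPENING] [FORCE]. ROWS is JSON, a list of rows, each a list of 2 entries, a list of its own where there are three numbers: the shift along the tool's x, y, z in cm, then the turn, a rotation vector about the tool's x, y, z in rad. A call has 1 to 5 rows; each row shifts and turns the commanded pose from where the row before left it, along the tool's axes as they then stand; what a row does not reach is not made up. A row lasts 1/10 s, in which the tool goes at most 50 mm and 8.59 degrees, less where a joint would pass 70% of its speed; a pose out of reach is approached as far as the arm can. A call is refused whole if a number of a shift passes 5 or a number of a turn 0.15, either way. A call with a gripper value outside its range is refused whole. OPENING is the finger opening in cm, from 0 to 8.54, set as the call begins (- or left out, the last holds). The fingers move at their own pace and stop on an object; FORCE is the grip in N (left out, the last holds). Time passes only in rows, so rows that do not move let the fingers close. It gives the time, the measured TCP pose, the force, the opening and the grip force at its end, in the units of the state.
- monitor.get_obs(): the state, without advancing time (a new reading comes with each control period).
- optics.grab_frame(name): name is "scene" or "top" or "wrist"; returns (picture, depth): 420x560x3 uint8, red, green, blue; 420x560 float32, m along the optical axis (not along the pixel's ray), 0 where there is no reading.
- optics.camera_model(name): a dict with "vertical_fov" (degrees; the focal length in pixels is half the picture's height over the tangent of half this angle, whatever the lens; pixels are square), "cx", "cy" (the principal point, pixels), "D" ([k1, k2, p1, p2, k3] as OpenCV has them; the pictures are not rectified), "R" (3x3) and "t" (3): a world point X has camera coordinates R X + t; the wrist camera has in their place "hand_eye" (4x4, takes a point from camera to tool coordinates, whose origin is the TCP and whose axes are the flange's). Camera axes: x right, y down, z forward; pixel columns grow to the right and rows downward; lengths in m; the calibration is good to about 2 mm. A picture is of the moment at which its call begins: read the wrist's pose just before it. camera_model takes no time and is no camera call.
- r.hand_in(): hands the job in; it is judged then, once.
The state is a dict: "clock": time; "joints": joint angles; "qvel": joint speeds; "tau": joint torques, N m; "tcp_pos": TCP position; "orientation": TCP orientation; "contact_force": force on the tool from outside, world axes, zero at the start; "moment": the same for the moment, N m; "grip_width": finger opening in m; "gripper_force": force on a finger pad.
Only numpy, scipy, OpenCV 4.12 (cv2) and the standard library are available. Lean on these libraries where they do the work, as an engineer would, in place of code of your own. Each camera call takes 0.05 s, during which the arm holds its last target. There are 200 camera calls.

## Working session

There is one attempt and no reset: what is moved stays moved. The work goes in short steps, Python scripts to look and compute and a shell command to move; the robot and the scene stay as the last step left them, time stands still between calls to the robot, and variables do not carry over. Pictures are saved under pics/ and viewed, at most 14 in all, crops included, and the job is handed in when it is done.

```bash
mkdir -p pics; ls
python3 - <<'E'
from bench import monitor, optics, r
import cv2, numpy as np
o=monitor.get_obs(); print(o)
for n in ("top","scene"):
    im,d=optics.grab_frame(n); cv2.imwrite(f"pics/{n}0.png",im[...,::-1]); np.save(f"{n}_d.npy",d)
    print(n,optics.camera_model(n))
print(optics.camera_model("wrist"))
E
```

```text
pics
{'clock': 0.0, 'joints': array([-1.25512771,  0.4778185 ,  0.02235696,  1.55644467, -0.01152446,
        1.10930686, -0.08306214]), 'qvel': array([-0.00109482,  0.00081628, -0.00125483, -0.00029072, -0.00039461,
       -0.00131638, -0.00029868]), 'tau': array([-3.98763382e-05, -5.96450937e+01,  1.60707179e+00, -2.81196374e+01,
        1.22513555e-02,  9.20812832e-03,  1.02822770e-05]), 'tcp_pos': array([0.27733227, 0.61474552, 0.23031657]), 'orientation': array([-6.60577093e-01, -3.07108436e+00,  2.87406660e-03]), 'contact_force': array([-0.5652849 , -0.24042865, -0.17131381]), 'moment': array([ 0.02311639, -0.01542742, -0.02267442]), 'gripper_force': 0.0, 'grip_width': 0.08528608583588934}
top {'vertical_fov': 46.66482844872818, 'cx': 276.9459984052512, 'cy': 202.83106869076394, 'D': array([-0.12171935,  0.        ,  0.        ,  0.        ,  0.        ]), 'R': array([[-0.00419051, -0.99967687, -0.02507171],
       [-0.99503707,  0.00666103, -0.09928174],
       [ 0.09941667,  0.02453123, -0.99474346]]), 't': array([-1.63502598e-04,  4.73240581e-01,  1.05778683e+00])}
scene {'v
[... 179 characters left out ...]
576976,  0.61842403, -0.01084488],
       [ 0.42637403, -0.55428633, -0.71482295],
       [-0.44807486,  0.55706228, -0.69922138]]), 't': array([-0.37193419, -0.17859358,  1.05555017])}
{'vertical_fov': 64.95765963147147, 'cx': 284.5970822247171, 'cy': 205.04518794803113, 'D': array([-0.0406061,  0.       ,  0.       ,  0.       ,  0.       ]), 'hand_eye': array([[-1.77740653e-03, -9.55527256e-01, -2.94897446e-01,
         7.39148722e-02],
       [ 9.99997850e-01, -2.01336002e-03,  4.96503682e-04,
        -5.09324310e-04],
       [-1.06815753e-03, -2.94895930e-01,  9.55528780e-01,
        -1.42262100e-01],
       [ 0.00000000e+00,  0.00000000e+00,  0.00000000e+00,
         1.00000000e+00]])}
```

View pics/top0.png

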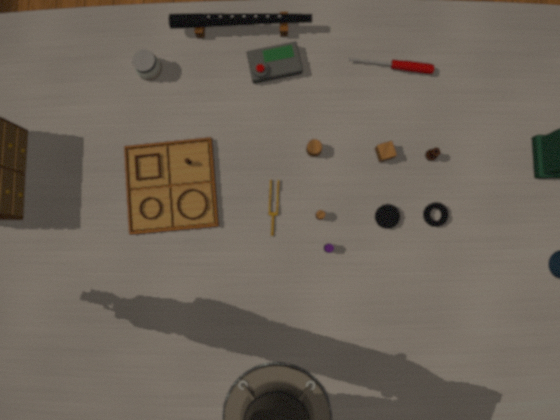

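View pics/scene0.png

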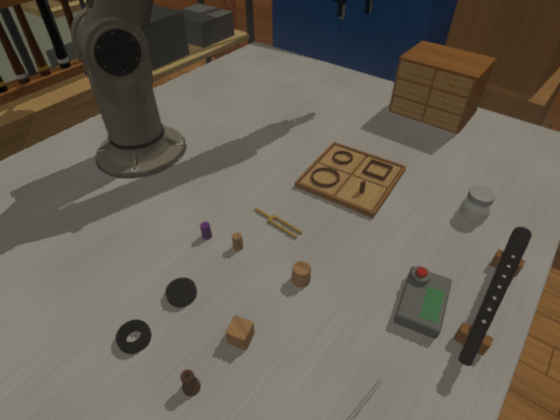

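The top view shows the following.
- **Sole candidates:** ring at (436,214) and solid disc at (387,216). I choose the ring.
- **Big stopper candidates:** round cork at (314,147) and square block at (387,151). I choose the round one.
- **Small stopper candidates:** cork at (321,215) and purple at (329,248). I choose the cork.
- **Reed seat:** dark turned piece at (433,154).
- **Caddy:** square at (148,167), post at (190,161), narrow at (151,208), wide at (193,204).

```bash
cat > h.py <<'E'
import numpy as np, cv2
from bench import monitor, optics
from scipy.spatial.transform import Rotation as Ro
def model(n):
    m=optics.camera_model(n); f=210/np.tan(np.radians(m["vertical_fov"]/2))
    K=np.array([[f,0,m["cx"]],[0,f,m["cy"]],[0,0,1]]); 
    if n=="wrist":
        o=monitor.get_obs(); T=np.eye(4); T[:3,:3]=Ro.from_rotvec(o["orientation"]).as_matrix(); T[:3,3]=o["tcp_pos"]
        T=T@m["hand_eye"]; return K,m["D"],T[:3,:3],T[:3,3]
    return K,m["D"],m["R"].T,-m["R"].T@m["t"]
def rays(n,px,M=None):
    K,D,R,C=M or model(n)
    u=cv2.undistortPoints(np.array(px,float).reshape(-1,1,2),K,D).reshape(-1,2)
    return np.c_[u,np.ones(len(u))]@R.T,C
def plane(n,px,z,M=None):
    d,C=rays(n,px,M); return C+d*((z-C[2])/d[:,2])[:,None]
def cloud(n,d,M=None):
    v,u=np.mgrid[:420,:560]; r,C=rays(n,np.c_[u.ravel(),v.ravel()],M); 
    return (C+r*d.reshape(-1,1)).reshape(420,560,3)
E
python3 - <<'E'
from h import *
im=cv2.imread("pics/top0.png"); d=np.load("top_d.npy"); P=cloud("top",d)
for n,(u,v),z,w in [("sole",(436,214),.018,18),("blank",(387,216),.018,18),("big",(314,147),.038,14),("block",(387,151),.038,16),("small",(321,215),.036,10),("purple",(329,248),.036,10),("reed",(433,154),.044,11)]:
    Q=P[v-w:v+w,u-w:u+w].reshape(-1,3); top=Q[np.abs(Q[:,2]-z)<.007]
    print(n,len(top),"mid",np.round((top[:,:2].min(0)+top[:,:2].max(0))/2,4),"med",np.round(np.median(top,0),4),"ext",np.round(np.ptp(top[:,:2],axis=0),4))
g=P[60:110,320:340].reshape(-1,3);print("bench",np.median(g[:,2]),g[:,2].std())
# rims
for n,(u,v),z in [("square",(148,167),.02),("narrow",(151,208),.02),("wide",(193,204),.02)]:
    w=20; Q=P[v-w:v+w,u-w:u+w].reshape(-1,3); t=Q[np.abs(Q[:,2]-z)<.004]
    print(n,len(t),np.round((t[:,:2].min(0)+t[:,:2].max(0))/2,4),np.ptp(t[:,:2],axis=0))
cv2.imwrite("pics/c1.png",np.hstack([cv2.resize(im[120:250,110:240],(400,400),interpolation=2),cv2.resize(im[130:260,320:450][:, :],(400,400),interpolation=2)]))
E
```

```text
sole 381 mid [ 0.4464 -0.3595] med [ 0.4463 -0.3593  0.0184] ext [0.0542 0.055 ]
blank 488 mid [ 0.4428 -0.2485] med [ 0.4429 -0.2485  0.0187] ext [0.0539 0.0538]
big 176 mid [ 0.5973 -0.085 ] med [ 0.5977 -0.0856  0.0382] ext [0.0302 0.0335]
block 255 mid [ 0.5881 -0.2461] med [ 0.5879 -0.2458  0.0381] ext [0.0417 0.04  ]
small 65 mid [ 0.4469 -0.0972] med [ 0.4467 -0.0972  0.0368] ext [0.0175 0.0177]
purple 67 mid [ 0.3747 -0.1156] med [ 0.3746 -0.1156  0.0368] ext [0.0175 0.0178]
reed 72 mid [ 0.584  -0.3558] med [ 0.5836 -0.355   0.0444] ext [0.0197 0.0218]
bench 0.0002686388797943362 0.07754072355434799
square 295 [0.5594 0.2943] [0.0898507  0.09339491]
narrow 246 [0.4664 0.2858] [0.08660322 0.08979531]
wide 295 [0.4739 0.187 ] [0.08854436 0.08782133]
```

View pics/c1.png

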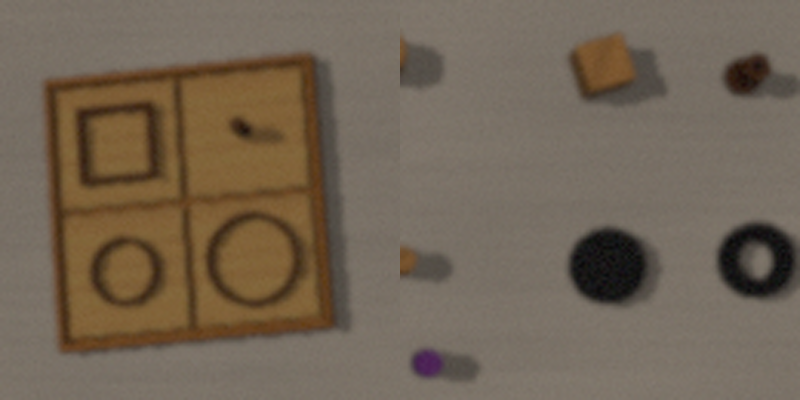

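The crop shows that the right-hand black piece has a hole at (757,260), so it is the sole. The other one is solid. The caddy's dark rims are clear. Next I fit the caddy pose.

Run:
```python
from h import *
d=np.load("top_d.npy"); P=cloud("top",d)
c=np.array([(44,80),(315,55),(333,327),(63,350)])/3.077+[110,120]
C=plane("top",c,.015)[:,:2]; print(np.round(C,4),C.mean(0),np.linalg.norm(np.diff(C,axis=0),axis=1))
m=C.mean(0)
for a in range(4): print("centre of corner",a,np.round(m+(C[a]-m)*96/206,4))
for n,p in [("square",(119,144)),("narrow",(127,271)),("wide",(255,259))]: print(n,plane("top",[np.array(p)/3.077+[110,120]],.02)[0])
Q=P[150:172,175:205].reshape(-1,3);t=Q[(Q[:,2]>.030)&(Q[:,2]<.05)];print("post",len(t),t.mean(0))
print(Ro.from_rotvec(monitor.get_obs()["orientation"]).as_matrix().round(3))
```

```text
[[0.6088 0.3506]
 [0.6244 0.1446]
 [0.4222 0.1292]
 [0.4058 0.3301]] [0.51529047 0.23863042] [0.20665949 0.2027184  0.20153262]
centre of corner 0 [0.5588 0.2908]
centre of corner 1 [0.5661 0.1948]
centre of corner 2 [0.4719 0.1877]
centre of corner 3 [0.4643 0.2813]
square [0.55816607 0.28975416 0.02      ]
narrow [0.46358743 0.28141819 0.02      ]
wide [0.4718236 0.1862267 0.02     ]
post 29 [0.5669188  0.19684599 0.04072033]
[[-0.912  0.411 -0.001]
 [ 0.411  0.912 -0.001]
 [-0.    -0.002 -1.   ]]
```

```bash
python3 -m crank '[[[0,0,0],[0,0,-0.14]],[[0,0,0],[0,0,-0.14]],[[0,0,0],[0,0,-0.14]]]' 4.5 30
python3 -m crank '[[[-3.4,-3.4,0],[0,0,0]],[[-3.4,-3.4,0],[0,0,0]],[[-3.4,-3.4,0],[0,0,0]],[[-3.4,-3.4,0],[0,0,0]],[[-3.4,-3.4,0],[0,0,0]]]'
cat > s.py <<'E'
from h import *
import sys
t=np.array([float(a) for a in sys.argv[1:4]]); o=monitor.get_obs(); R=Ro.from_rotvec(o["orientation"]); 
want=Ro.from_matrix(np.diag([-1,1,-1.]))
print("shift cm",(R.inv().apply(t-o["tcp_pos"])*100).round(2),"turn",(R.inv()*want).as_rotvec().round(3),"tcp",o["tcp_pos"].round(4),"t",round(o["clock"],2),"w",round(o["grip_width"],4),"F",o["contact_force"].round(1))
E
python3 s.py .447 -.097 .12
```

```text
clock: 0.4
tcp_pos: [0.2774, 0.615, 0.2307]
orientation: [0.003, -3.141, 0.002]
contact_force: [-0.5, 0.3, 0.0]
grip_width: 0.0458
gripper_force: 0.0
clock: 0.9
tcp_pos: [0.4479, 0.4429, 0.2309]
orientation: [-0.006, -3.141, 0.001]
contact_force: [-0.5, 0.1, 0.2]
grip_width: 0.0446
gripper_force: 0.0
shift cm [ -0.11 -53.98  11.12] turn [-0.001 -0.    -0.004] tcp [0.4479 0.4429 0.2309] t 0.9 w 0.0446 F [-0.5  0.1  0.2]
```

```bash
python3 -m crank '[[[0,-4.5,0],[0,0,0]],[[0,-4.5,0],[0,0,0]],[[0,-4.5,0],[0,0,0]],[[0,-4.5,0],[0,0,0]],[[0,-4.5,0],[0,0,0]]]' >/dev/null
python3 -m crank '[[[0,-4.5,0],[0,0,0]],[[0,-4.5,1],[0,0,0]],[[0,-4.5,2],[0,0,0]],[[0,-4.5,2],[0,0,0]],[[0,-4.5,2],[0,0,0]]]' >/dev/null
python3 -m crank '[[[0,-4.5,2],[0,0,0]],[[0,-4.5,2],[0,0,0]],[[0,0,0],[0,0,0]],[[0,0,0],[0,0,0]]]' >/dev/null
python3 s.py .447 -.097 .012
python3 - <<'E'
from h import *
M=model("wrist"); im,d=optics.grab_frame("wrist"); P=cloud("wrist",d,M)
cv2.imwrite("pics/w1.png",im[...,::-1])
Q=P.reshape(-1,3); t=Q[(abs(Q[:,2]-.036)<.006)&(d.ravel()>0)&(np.hypot(Q[:,0]-.447,Q[:,1]+.097)<.02)]
print(len(t),np.median(t,0),(t.min(0)+t.max(0))/2)
E
```

```text
shift cm [-0.31 -0.08 10.87] turn [-0.    -0.002 -0.007] tcp [ 0.4441 -0.0962  0.1207] t 2.3 w 0.045 F [1.1 0.  0.7]
575 [ 0.44850637 -0.09918972  0.03562455] [ 0.44941729 -0.09945614  0.03371017]
```

View pics/w1.png

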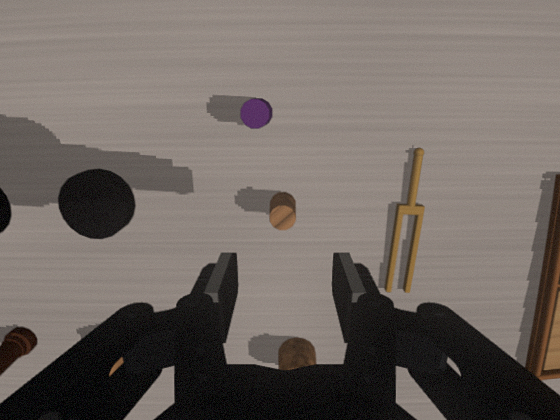

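The wrist view shows the brown cork at (282,215), between the finger lines. The purple one at (256,113) is clear of the fingers.

```bash
python3 -m crank '[[[-0.4,-0.2,2],[0,0,0]],[[0,0,3],[0,0,0]],[[0,0,3],[0,0,0]],[[0,0,2],[0,0,0]],[[0,0,0.7],[0,0,0]]]' >/dev/null
python3 s.py .448 -.098 .0135
python3 -m crank '[[[0,0,0],[0,0,0]],[[0,0,0],[0,0,0]],[[0,0,0],[0,0,0]],[[0,0,0],[0,0,0]],[[0,0,0],[0,0,0]]]' 0.5 30
python3 -m crank '[[[0,0,-1],[0,0,0]],[[0,0,-3],[0,0,0]],[[0,0,-4],[0,0,0]],[[0,0,0],[0,0,0]]]' 
python3 s.py .464 .2815 .12
```

```text
shift cm [ 0.05 -0.28 -0.04] turn [ 0.001 -0.002 -0.001] tcp [ 0.4485 -0.0952  0.0131] t 2.85 w 0.0452 F [ 0.9 -0.   0.2]
clock: 3.35
tcp_pos: [0.4496, -0.0973, 0.0151]
orientation: [0.006, 3.14, 0.0]
contact_force: [-0.7, 1.3, 5.5]
grip_width: 0.0194
gripper_force: 30.8
clock: 3.75
tcp_pos: [0.4518, -0.098, 0.0988]
orientation: [0.007, 3.134, -0.0]
contact_force: [1.0, -0.3, 0.5]
grip_width: 0.0196
gripper_force: 30.2
shift cm [-1.06 37.96 -2.12] turn [-0.     0.008 -0.005] tcp [ 0.4518 -0.098   0.0988] t 3.75 w 0.0196 F [ 1.  -0.3  0.5]
```

```bash
python3 -m crank '[[[0,3,-1],[0,0,0]],[[0,4.5,0],[0,0,0]],[[-0.5,4.5,0],[0,0,0]],[[-0.5,4.5,0],[0,0,0]],[[0,4.5,0],[0,0,0]]]' >/dev/null
python3 -m crank '[[[0,4.5,0],[0,0,0]],[[0,4.5,0],[0,0,0]],[[0,4.5,0],[0,0,0]],[[0,3,0],[0,0,0]],[[0,0,0],[0,0,0]]]' >/dev/null
python3 -m crank '[[[0,0,0],[0,0,0]],[[0,0,0],[0,0,0]]]' >/dev/null
python3 s.py .464 .2815 .030
python3 - <<'E'
from h import *
M=model("wrist"); im,d=optics.grab_frame("wrist"); P=cloud("wrist",d,M)
cv2.imwrite("pics/w2.png",im[...,::-1])
E
```

```text
shift cm [-0.38  0.58  7.42] turn [-0.001 -0.001 -0.006] tcp [0.4602 0.2759 0.1042] t 4.95 w 0.019 F [-0.1 -1.  -0.5]
```

View pics/w2.png

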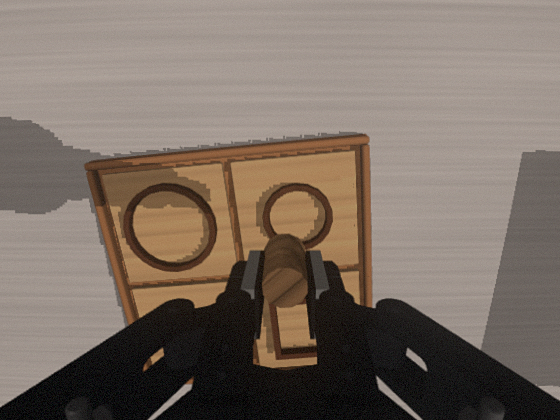

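```bash
python3 - <<'E'
from h import *
print(plane("wrist",[(298,217),(170,226)],.02).round(4))
E
python3 s.py .4645 .2815 .0275
```

```text
[[0.4653 0.2844 0.02  ]
 [0.4716 0.1901 0.02  ]]
shift cm [-0.41  0.59  7.67] turn [-0.001 -0.    -0.006] tcp [0.4604 0.2757 0.1042] t 5.0 w 0.0189 F [-0.2  0.7 -0.5]
```

```bash
python3 -m crank '[[[-0.4,0.7,2],[0,0,0]],[[0,0,3],[0,0,0]],[[0,0,1.5],[0,0,0]],[[0,0,0.7],[0,0,0]],[[0,0,0.5],[0,0,0]]]' 
python3 -m crank '[[[0,0,0],[0,0,0]],[[0,0,0],[0,0,0]],[[0,0,0],[0,0,0]]]'
python3 s.py .4645 .283 .0275
```

```text
clock: 5.5
tcp_pos: [0.4645, 0.2835, 0.0271]
orientation: [-0.009, -3.141, 0.001]
contact_force: [-0.4, -0.2, 13.5]
grip_width: 0.0195
gripper_force: 32.4
clock: 5.8
tcp_pos: [0.4648, 0.2847, 0.0279]
orientation: [0.006, 3.141, 0.001]
contact_force: [-0.1, 0.7, 0.7]
grip_width: 0.0193
gripper_force: 30.2
shift cm [ 0.03 -0.17  0.04] turn [ 0.001  0.001 -0.004] tcp [0.4648 0.2847 0.0279] t 5.8 w 0.0193 F [-0.1  0.7  0.7]
```

```bash
python3 -m crank '[[[0,0,0],[0,0,0]],[[0,0,0],[0,0,0]],[[0,0,-2],[0,0,0]],[[0,0,-4],[0,0,0]],[[0,0,-4],[0,0,0]]]' 4
python3 -m crank '[[[-2,-4,0],[0,0,0]],[[-2,-4,0],[0,0,0]],[[-2,-4,0],[0,0,0]],[[-2,-4,0],[0,0,0]],[[-2,-4,0],[0,0,0]]]' 6 >/dev/null
python3 -m crank '[[[-2,-4,0],[0,0,0]],[[-1.3,-4,0],[0,0,0]],[[0,-4,0],[0,0,0]],[[0,-4.5,0],[0,0,0]],[[0,0,0],[0,0,0]]]' >/dev/null
python3 -m crank '[[[0,0,0],[0,0,0]],[[0,0,0],[0,0,0]]]' >/dev/null
python3 - <<'E'
from h import *
M=model("wrist"); im,d=optics.grab_frame("wrist"); P=cloud("wrist",d,M)
Q=P.reshape(-1,3); t=Q[(abs(Q[:,2]-.038)<.005)&(d.ravel()>0)&(np.hypot(Q[:,0]-.5977,Q[:,1]+.0853)<.03)]
print(len(t),np.median(t,0),(t.min(0)+t.max(0))/2)
im,d=optics.grab_frame("top"); P=cloud("top",d); cv2.imwrite("pics/t2.png",cv2.resize(im[120:250,110:240,::-1],(400,400),interpolation=2))
Q=P[190:225,135:170].reshape(-1,3); t=Q[(Q[:,2]>.04)&(Q[:,2]<.056)]; print("small",len(t),np.median(t,0))
E
python3 s.py .5975 -.0855 .0105
```

```text
clock: 6.3
tcp_pos: [0.4637, 0.2842, 0.128]
orientation: [-0.006, -3.14, 0.002]
contact_force: [0.1, 0.2, 0.1]
grip_width: 0.0398
gripper_force: 0.0
1545 [ 0.59972532 -0.08741831  0.03756906] [ 0.60077331 -0.0871915   0.03644823]
small 69 [0.46331263 0.28292073 0.04841673]
shift cm [-0.15 -0.66 11.67] turn [ 0.001 -0.    -0.001] tcp [ 0.5961 -0.079   0.1272] t 7.6 w 0.0601 F [ 0.2  0.8 -0.7]
```

View pics/t2.png

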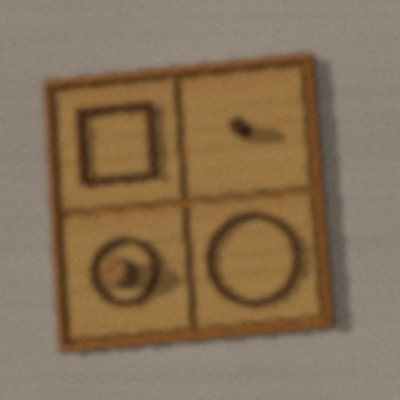

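The top crop shows the small cork standing centred in the narrow rim at (127,272). The big stopper is next.

```bash
python3 -m crank '[[[-0.2,-0.8,2],[0,0,0]],[[0,0,3.5],[0,0,0]],[[0,0,3.5],[0,0,0]],[[0,0,2],[0,0,0]],[[0,0,0.7],[0,0,0]]]' >/dev/null
python3 -m crank '[[[0,0,0],[0,0,0]],[[0,0,0],[0,0,0]],[[0,0,0],[0,0,0]],[[0,0,0],[0,0,0]],[[0,0,0],[0,0,0]]]' 2 30
python3 -m crank '[[[0,0,-1],[0,0,0]],[[0,0,-3],[0,0,0]],[[0,0,-4],[0,0,0]],[[0,0,0],[0,0,0]]]' 
python3 s.py .472 .188 .10
```

```text
clock: 8.6
tcp_pos: [0.5986, -0.0889, 0.0113]
orientation: [0.006, 3.14, 0.0]
contact_force: [-0.6, -0.2, 3.7]
grip_width: 0.034
gripper_force: 30.3
clock: 9.0
tcp_pos: [0.6016, -0.0898, 0.0961]
orientation: [0.007, 3.132, -0.001]
contact_force: [1.2, 0.4, 0.7]
grip_width: 0.0342
gripper_force: 30.0
shift cm [13.08 27.72 -0.53] turn [-0.001  0.01  -0.005] tcp [ 0.6016 -0.0898  0.0961] t 9.0 w 0.0342 F [1.2 0.4 0.7]
```

```bash
python3 -m crank '[[[1.5,3,-0.5],[0,0,0]],[[2,4,0],[0,0,0]],[[2,4,0],[0,0,0]],[[2,4,0],[0,0,0]],[[2,4,0],[0,0,0]]]' >/dev/null
python3 -m crank '[[[2,4,0],[0,0,0]],[[1.5,3.5,0],[0,0,0]],[[0,1.2,0],[0,0,0]],[[0,0,0],[0,0,0]],[[0,0,0],[0,0,0]]]' >/dev/null
python3 -m crank '[[[0,0,0],[0,0,0]],[[0,0,0],[0,0,0]]]' >/dev/null
python3 s.py .472 .188 .0235
```

```text
shift cm [-0.25  0.13  7.18] turn [-0.001  0.    -0.007] tcp [0.4695 0.1868 0.0953] t 10.2 w 0.0342 F [-0.   0.5 -0.4]
```

```bash
python3 -m crank '[[[-0.3,0.1,2],[0,0,0]],[[0,0,3],[0,0,0]],[[0,0,1.2],[0,0,0]],[[0,0,0.6],[0,0,0]],[[0,0,0.3],[0,0,0]]]' 
python3 -m crank '[[[0,0,0.1],[0,0,0]],[[0,0,0],[0,0,0]],[[0,0,0],[0,0,0]]]'
python3 -m crank '[[[0,0,0],[0,0,0]],[[0,0,0],[0,0,0]],[[0,0,-2],[0,0,0]],[[0,0,-4],[0,0,0]],[[0,0,-4],[0,0,0]]]' 5.5
python3 s.py .5845 -.356 .12
```

```text
clock: 10.7
tcp_pos: [0.4721, 0.1891, 0.0242]
orientation: [-0.007, -3.141, 0.0]
contact_force: [-0.1, 0.1, -0.1]
grip_width: 0.0344
gripper_force: 30.0
clock: 11.0
tcp_pos: [0.4725, 0.1899, 0.024]
orientation: [0.006, 3.14, 0.001]
contact_force: [-0.0, -0.5, -0.4]
grip_width: 0.034
gripper_force: 30.0
clock: 11.5
tcp_pos: [0.4713, 0.1892, 0.1241]
orientation: [-0.006, -3.14, 0.002]
contact_force: [0.8, 0.7, -0.4]
grip_width: 0.0549
gripper_force: 0.0
shift cm [-11.53 -54.48   0.45] turn [-0.001 -0.002 -0.004] tcp [0.4713 0.1892 0.1241] t 11.5 w 0.0549 F [ 0.8  0.7 -0.4]
```

```bash
python3 -m crank '[[[-1,-4,0],[0,0,0]],[[-1,-4.7,0],[0,0,0]],[[-1,-4.7,0],[0,0,0]],[[-1,-4.7,0],[0,0,0]],[[-1,-4.7,0],[0,0,0]]]' 4.5 >/dev/null
python3 -m crank '[[[-1,-4.7,0],[0,0,0]],[[-1,-4.7,0],[0,0,0]],[[-1,-4.7,0],[0,0,0]],[[-1,-4.7,0],[0,0,0]],[[-1,-4.7,0],[0,0,0]]]' >/dev/null
python3 -m crank '[[[-1,-4.7,0],[0,0,0]],[[-0.5,-3.5,0],[0,0,0]],[[0,0,0],[0,0,0]],[[0,0,0],[0,0,0]],[[0,0,0],[0,0,0]]]' >/dev/null
python3 - <<'E'
from h import *
M=model("wrist"); im,d=optics.grab_frame("wrist"); P=cloud("wrist",d,M); cv2.imwrite("pics/w3.png",im[...,::-1])
Q=P.reshape(-1,3); t=Q[(abs(Q[:,2]-.044)<.004)&(d.ravel()>0)&(np.hypot(Q[:,0]-.584,Q[:,1]+.356)<.03)]
print(len(t),np.median(t,0),(t.min(0)+t.max(0))/2)
im,d=optics.grab_frame("top"); P=cloud("top",d)
Q=P[185:225,173:213].reshape(-1,3); t=Q[(Q[:,2]>.04)&(Q[:,2]<.056)]; print("big",len(t),np.median(t,0))
E
python3 s.py .5845 -.356 .017
```

```text
591 [ 0.5858523  -0.35743299  0.04369313] [ 0.58631367 -0.35716713  0.04284066]
big 205 [0.47325892 0.18816212 0.05067463]
shift cm [ 0.08 -0.23 10.62] turn [ 0.001  0.    -0.002] tcp [ 0.5853 -0.3538  0.1232] t 13.1 w 0.0449 F [-0.9  1.   0.9]
```

View pics/w3.png

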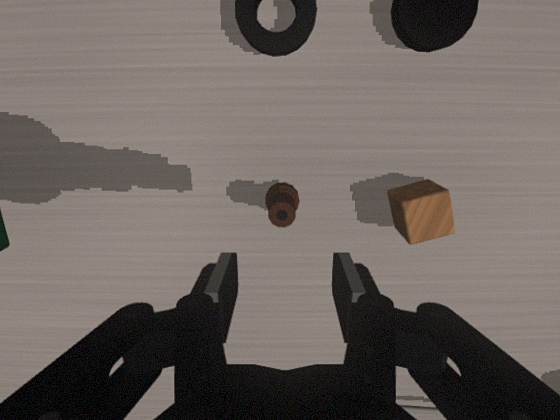

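The wrist view shows the reed seat at (282,210) between the fingers and the cork block at (420,212), clear of them. The big stopper measures z 0.0507 and is centred in its rim.

```bash
python3 -m crank '[[[0,-0.3,2],[0,0,0]],[[0,0,3.5],[0,0,0]],[[0,0,3],[0,0,0]],[[0,0,1.5],[0,0,0]],[[0,0,0.6],[0,0,0]]]' >/dev/null
python3 -m crank '[[[0,0,0],[0,0,0]],[[0,0,0],[0,0,0]],[[0,0,0],[0,0,0]],[[0,0,0],[0,0,0]],[[0,0,0],[0,0,0]]]' 0.5 30
python3 -m crank '[[[0,0,-1],[0,0,0]],[[0,0,-3],[0,0,0]],[[0,0,-5],[0,0,0]],[[0,0,0],[0,0,0]]]' 
python3 s.py .5585 .291 .11
```

```text
clock: 14.1
tcp_pos: [0.5857, -0.3594, 0.0186]
orientation: [0.006, 3.14, -0.001]
contact_force: [0.2, 0.3, 5.5]
grip_width: 0.0188
gripper_force: 30.4
clock: 14.5
tcp_pos: [0.5885, -0.3619, 0.115]
orientation: [0.007, 3.131, -0.009]
contact_force: [0.9, -0.8, -0.2]
grip_width: 0.0188
gripper_force: 30.1
shift cm [ 3.3  65.27  0.09] turn [-0.006  0.01  -0.005] tcp [ 0.5885 -0.3619  0.115 ] t 14.5 w 0.0188 F [ 0.9 -0.8 -0.2]
```

```bash
python3 -m crank '[[[0,3.5,0],[0,0,0]],[[0.3,4.7,0],[0,0,0]],[[0.3,4.7,0],[0,0,0]],[[0.3,4.7,0],[0,0,0]],[[0.3,4.7,0],[0,0,0]]]' >/dev/null
python3 -m crank '[[[0.3,4.7,0],[0,0,0]],[[0.3,4.7,0],[0,0,0]],[[0.3,4.7,0],[0,0,0]],[[0.3,4.7,0],[0,0,0]],[[0.3,4.7,0],[0,0,0]]]' >/dev/null
python3 -m crank '[[[0.3,4.7,0],[0,0,0]],[[0,4.7,0],[0,0,0]],[[0,4.7,0],[0,0,0]],[[0,4.7,0],[0,0,0]],[[0,0,0],[0,0,0]]]' >/dev/null
python3 -m crank '[[[0,0,0],[0,0,0]],[[0,0,0],[0,0,0]]]' >/dev/null
python3 s.py .5585 .291 .031
```

```text
shift cm [-0.08  0.55  7.65] turn [-0.001  0.    -0.005] tcp [0.5577 0.2856 0.1075] t 16.2 w 0.0189 F [-0.7  0.4 -0.6]
```

```bash
python3 -m crank '[[[-0.1,0.5,2],[0,0,0]],[[0,0,3],[0,0,0]],[[0,0,1.5],[0,0,0]],[[0,0,0.7],[0,0,0]],[[0,0,0.4],[0,0,0]]]' 
python3 -m crank '[[[0,0,0],[0,0,0]],[[0,0,0],[0,0,0]],[[0,0,0],[0,0,0]]]'
python3 -m crank '[[[0,0,0],[0,0,0]],[[0,0,0],[0,0,0]],[[0,0,-2],[0,0,0]],[[0,0,-4],[0,0,0]],[[0,0,-4],[0,0,0]]]' 4
python3 s.py .447 -.36 .12
```

```text
clock: 16.7
tcp_pos: [0.5586, 0.2912, 0.0311]
orientation: [-0.008, -3.141, 0.001]
contact_force: [-0.9, -0.0, -0.4]
grip_width: 0.0188
gripper_force: 30.1
clock: 17.0
tcp_pos: [0.5589, 0.2925, 0.0323]
orientation: [0.006, 3.14, 0.001]
contact_force: [0.0, 0.9, 0.2]
grip_width: 0.0188
gripper_force: 30.1
clock: 17.5
tcp_pos: [0.5578, 0.2918, 0.1319]
orientation: [-0.006, -3.14, 0.002]
contact_force: [0.2, 1.1, -0.3]
grip_width: 0.04
gripper_force: 0.0
shift cm [ 10.82 -65.23   1.28] turn [-0.001 -0.001 -0.004] tcp [0.5578 0.2918 0.1319] t 17.5 w 0.04 F [ 0.2  1.1 -0.3]
```

```bash
python3 -m crank '[[[0.5,-3.5,0],[0,0,0]],[[0.8,-4.7,0],[0,0,0]],[[0.8,-4.7,0],[0,0,0]],[[0.8,-4.7,0],[0,0,0]],[[0.8,-4.7,0],[0,0,0]]]' 7.5 >/dev/null
python3 -m crank '[[[0.8,-4.7,0],[0,0,0]],[[0.8,-4.7,0],[0,0,0]],[[0.8,-4.7,0],[0,0,0]],[[0.8,-4.7,0],[0,0,0]],[[0.8,-4.7,0],[0,0,0]]]' >/dev/null
python3 -m crank '[[[0.8,-4.7,0],[0,0,0]],[[0.8,-4.7,0],[0,0,0]],[[0.8,-4.7,0],[0,0,0]],[[0.7,-4.7,0],[0,0,0]],[[0,0,0],[0,0,0]]]' >/dev/null
python3 -m crank '[[[0,-0.5,0],[0,0,0]],[[0,0,0],[0,0,0]],[[0,0,0],[0,0,0]]]' >/dev/null
python3 - <<'E'
from h import *
M=model("wrist"); im,d=optics.grab_frame("wrist"); P=cloud("wrist",d,M); cv2.imwrite("pics/w4.png",im[...,::-1])
Q=P.reshape(-1,3); t=Q[(abs(Q[:,2]-.018)<.004)&(d.ravel()>0)&(np.hypot(Q[:,0]-.4463,Q[:,1]+.3593)<.035)]
print(len(t),np.median(t,0),(t.min(0)+t.max(0))/2)
im,d=optics.grab_frame("top"); P=cloud("top",d); cv2.imwrite("pics/t4.png",im[...,::-1])
Q=P[145:185,128:168].reshape(-1,3); t=Q[(Q[:,2]>.05)&(Q[:,2]<.065)]; print("reed",len(t),np.median(t,0))
E
python3 s.py .447 -.36 .003
```

```text
2675 [ 0.44741683 -0.3606911   0.01758873] [ 0.44913826 -0.36101003  0.01685298]
reed 69 [0.55577768 0.29178131 0.0567281 ]
shift cm [ 0.16 -0.32 12.83] turn [ 0.001  0.    -0.002] tcp [ 0.4485 -0.3569  0.1313] t 19.4 w 0.075 F [-0.2 -0.   0.9]
```

View pics/w4.png

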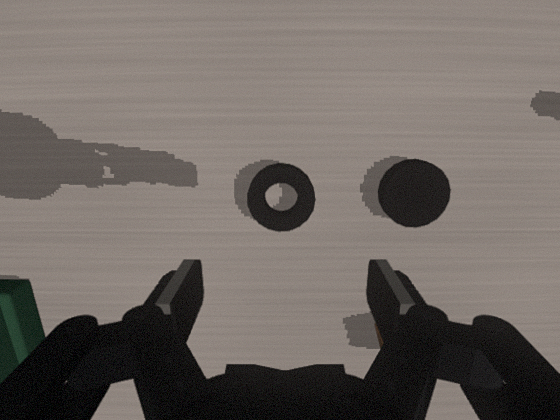

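The ring sole at (281,197) is centred between the fingers. The blank at (414,192) is outside them. The reed seat is in place, with its top at z 0.0567.

```bash
python3 -m crank '[[[0.1,-0.4,3],[0,0,0]],[[0,0,4],[0,0,0]],[[0,0,3],[0,0,0]],[[0,0,1.5],[0,0,0]],[[0,0,0.8],[0,0,0]]]' 
python3 -m crank '[[[0,0,0.5],[0,0,0]],[[0,0,0],[0,0,0]],[[0,0,0],[0,0,0]]]'
python3 -m crank '[[[0,0,0],[0,0,0]],[[0,0,0],[0,0,0]],[[0,0,0],[0,0,0]],[[0,0,0],[0,0,0]],[[0,0,0],[0,0,0]]]' 4.5 40
python3 -m crank '[[[0,0,-1],[0,0,0]],[[0,0,-3],[0,0,0]],[[0,0,-5],[0,0,0]],[[0,0,0],[0,0,0]]]' 
python3 s.py .567 .197 .11
```

```text
clock: 19.9
tcp_pos: [0.4467, -0.3614, 0.0072]
orientation: [-0.004, -3.14, -0.002]
contact_force: [0.8, -0.2, 0.7]
grip_width: 0.0748
gripper_force: 0.0
clock: 20.2
tcp_pos: [0.4476, -0.3629, 0.0044]
orientation: [0.006, 3.14, -0.002]
contact_force: [-0.4, -0.3, -0.3]
grip_width: 0.075
gripper_force: 0.0
clock: 20.7
tcp_pos: [0.4475, -0.3628, 0.0047]
orientation: [0.007, 3.14, -0.001]
contact_force: [-1.6, 1.5, 8.4]
grip_width: 0.0537
gripper_force: 40.6
clock: 21.1
tcp_pos: [0.45, -0.3654, 0.0997]
orientation: [0.007, 3.132, -0.009]
contact_force: [1.0, -0.6, -0.6]
grip_width: 0.0536
gripper_force: 42.3
shift cm [-11.45  56.29  -1.26] turn [-0.006  0.009 -0.005] tcp [ 0.45   -0.3654  0.0997] t 21.1 w 0.0536 F [ 1.  -0.6 -0.6]
```

```bash
python3 -m crank '[[[0,3.5,-1],[0,0,0]],[[-1,4.7,0],[0,0,0]],[[-1,4.7,0],[0,0,0]],[[-1,4.7,0],[0,0,0]],[[-1,4.7,0],[0,0,0]]]' >/dev/null
python3 -m crank '[[[-1,4.7,0],[0,0,0]],[[-1,4.7,0],[0,0,0]],[[-1,4.7,0],[0,0,0]],[[-1,4.7,0],[0,0,0]],[[-1,4.7,0],[0,0,0]]]' >/dev/null
python3 -m crank '[[[-1,4.7,0],[0,0,0]],[[-1,4.7,0],[0,0,0]],[[0,0.7,0],[0,0,0]],[[0,0,0],[0,0,0]],[[0,0,0],[0,0,0]]]' >/dev/null
python3 -m crank '[[[0,0,0],[0,0,0]],[[0,0,0],[0,0,0]]]' >/dev/null
python3 - <<'E'
from h import *
M=model("wrist"); im,d=optics.grab_frame("wrist"); P=cloud("wrist",d,M); cv2.imwrite("pics/w5.png",im[...,::-1])
im,d=optics.grab_frame("scene"); cv2.imwrite("pics/s5.png",cv2.resize(im[100:260,260:460,::-1],(750,600)))
E
python3 s.py .567 .197 .018
```

```text
shift cm [-0.8   0.2   8.54] turn [-0.    -0.    -0.006] tcp [0.559  0.195  0.1034] t 22.9 w 0.0534 F [-0.3  0.5  0.3]
```

View pics/w5.png

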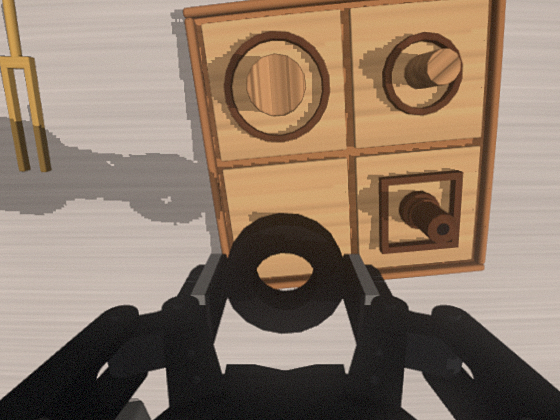

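View pics/s5.png

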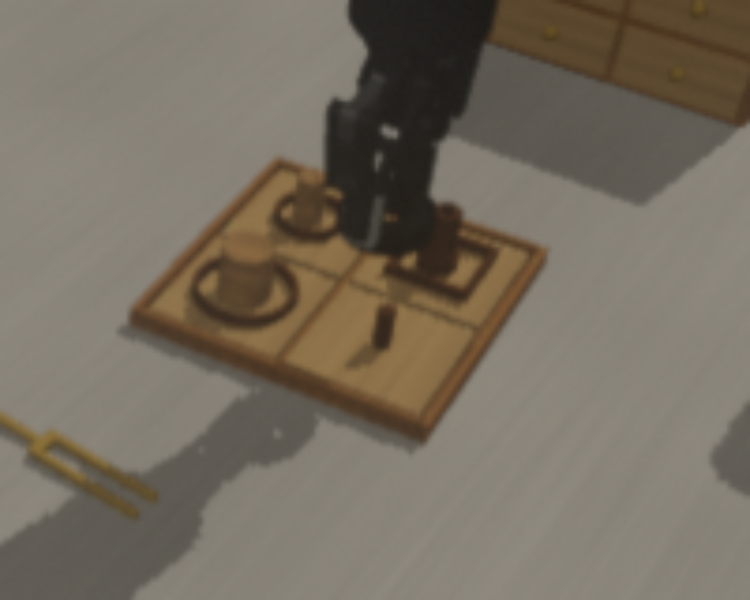

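The wrist and scene views show the three packed fittings upright in their rims. The ring is held level with its hole at about (285,271), ready to go over the post. I check its offset from the tool.

```bash
python3 - <<'E'
from h import *
M=model("wrist"); im,d=optics.grab_frame("wrist"); P=cloud("wrist",d,M); t=monitor.get_obs()["tcp_pos"]
Q=P[205:340,220:350].reshape(-1,3)-t; q=Q[(abs(Q[:,2]-.0135)<.004)&(abs(Q[:,1])<.026)]
print(len(q),np.median(q,0),q.min(0),q.max(0))
print(plane("wrist",[(285,271)],t[2]+.0135,M)-t)
E
python3 s.py .567 .197 .018
```

```text
8160 [-0.00125484 -0.00024704  0.01267317] [-0.02594946 -0.02598546  0.00950445] [0.02978227 0.02598755 0.01747484]
[[-0.00434047 -0.00120672  0.0135    ]]
shift cm [-0.8   0.17  8.54] turn [-0.    -0.    -0.005] tcp [0.559  0.1953 0.1034] t 22.95 w 0.0539 F [ 0.5 -0.2 -0.8]
```

```bash
python3 -m crank '[[[-0.7,0.1,0],[0,0,0]],[[0,0,1.5],[0,0,0]],[[0,0,1.5],[0,0,0]],[[0,0,0],[0,0,0]],[[0,0,0],[0,0,0]]]' 
python3 s.py .566 .1965 .018
python3 -m crank '[[[0,0,1],[0,0,0]],[[0,0,1],[0,0,0]],[[0,0,1],[0,0,0]],[[0,0,0],[0,0,0]]]' 
python3 s.py .566 .1965 .018
```

```text
clock: 23.45
tcp_pos: [0.5652, 0.1969, 0.0721]
orientation: [-0.006, -3.14, 0.002]
contact_force: [0.3, -0.2, -0.7]
grip_width: 0.0537
gripper_force: 42.4
shift cm [-0.09 -0.03  5.41] turn [-0.001 -0.002 -0.004] tcp [0.5652 0.1969 0.0721] t 23.45 w 0.0537 F [ 0.3 -0.2 -0.7]
clock: 23.85
tcp_pos: [0.5647, 0.1968, 0.0415]
orientation: [-0.006, -3.139, 0.002]
contact_force: [-0.8, -0.2, 0.2]
grip_width: 0.054
gripper_force: 42.4
shift cm [-0.14 -0.03  2.35] turn [-0.001 -0.003 -0.004] tcp [0.5647 0.1968 0.0415] t 23.85 w 0.054 F [-0.8 -0.2  0.2]
```

```bash
python3 -m crank '[[[-0.1,0,1],[0,0,0]],[[0,0,0.7],[0,0,0]],[[0,0,0.4],[0,0,0]],[[0,0,0.2],[0,0,0]],[[0,0,0],[0,0,0]]]' 
python3 -m crank '[[[0,0,0],[0,0,0]],[[0,0,0],[0,0,0]],[[0,0,0],[0,0,0]],[[0,0,-1],[0,0,0]],[[0,0,-3],[0,0,0]]]' 6.6
python3 -m crank '[[[0,0,-4],[0,0,0]],[[0,0,-4],[0,0,0]],[[0,0,-4],[0,0,0]],[[3,0,-2],[0,0,0]],[[0,0,0],[0,0,0]]]' >/dev/null
python3 -m crank '[[[3,-4,0],[0,0,0]],[[0,-4,0],[0,0,0]],[[0,-4,0],[0,0,0]],[[0,-4,0],[0,0,0]],[[0,-4,0],[0,0,0]]]' >/dev/null
python3 -m crank '[[[0,0,0],[0,0,0]],[[0,0,0],[0,0,0]],[[0,0,0],[0,0,0]]]'
python3 - <<'E'
from h import *
im,d=optics.grab_frame("top"); P=cloud("top",d)
cv2.imwrite("pics/t6.png",im[...,::-1])
for n,(u,v),z,w,c in [("sole",(190,161),.03,18,(.567,.197)),("big",(193,202),.05,14,(.472,.187)),("small",(151,206),.048,12,(.464,.2825)),("reed",(148,165),.056,12,(.5585,.290)),("blank",(387,216),.018,18,(.4429,-.2485)),("block",(387,151),.038,16,(.5879,-.2458))]:
    Q=P[v-w:v+w,u-w:u+w].reshape(-1,3); t=Q[np.abs(Q[:,2]-z)<.004]
    print(n,len(t),np.round((t.min(0)+t.max(0))/2,4),np.round(np.median(t,0),4),"want",c)
E
```

```text
clock: 24.35
tcp_pos: [0.5669, 0.1971, 0.02]
orientation: [-0.006, -3.141, 0.0]
contact_force: [0.9, -0.8, 0.6]
grip_width: 0.0538
gripper_force: 42.4
clock: 24.85
tcp_pos: [0.5651, 0.1966, 0.0591]
orientation: [-0.006, -3.137, 0.003]
contact_force: [-0.3, 0.0, 0.5]
grip_width: 0.0663
gripper_force: 0.0
clock: 26.15
tcp_pos: [0.5063, -0.0014, 0.2001]
orientation: [-0.004, -3.141, -0.001]
contact_force: [0.2, -0.6, -0.4]
grip_width: 0.066
gripper_force: 0.0
sole 336 [0.5662 0.1967 0.0302] [0.5659 0.1968 0.0306] want (0.567, 0.197)
big 178 [0.4727 0.1887 0.05  ] [0.4716 0.1883 0.0508] want (0.472, 0.187)
small 60 [0.4636 0.2837 0.0481] [0.4633 0.283  0.0489] want (0.464, 0.2825)
reed 65 [0.5558 0.2914 0.056 ] [0.5565 0.2924 0.0568] want (0.5585, 0.29)
blank 462 [ 0.4428 -0.2484  0.0181] [ 0.4429 -0.2491  0.0185] want (0.4429, -0.2485)
block 244 [ 0.5882 -0.2462  0.038 ] [ 0.5879 -0.2461  0.0381] want (0.5879, -0.2458)
```

View pics/t6.png

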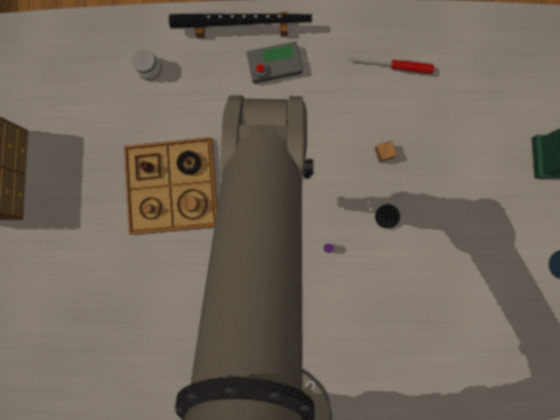

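The final top view shows all four fittings in the caddy: sole round the post at (189,162), wide at (193,203), narrow at (151,208) and square at (148,167). The blank at (387,216) and the block at (387,151) have not moved.

```bash
python3 -c "
from bench import r; print(r.hand_in())"
```

```text
the job is handed in; nothing more can be done
None
```

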